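# Blank off a cooling-water outlet: seat the plug and lock both cam arms

### The arm

A 6-joint arm with a two-finger parallel gripper is mounted at the origin on the work surface. World frame = base frame: x ahead of the robot, y to its left, z up, the work surface at z = 0. Lengths are in m, angles in degrees, forces in N, time in s.
With the tool pointing down it reaches from about 0.325 to 0.775 m from the base axis. Payload 5.5 kg.
Tool frame: the origin (TCP) lies at the centre of the arm's flange, where the gripper is bolted on; the fingertips stand 182 mm ahead of it and the grasp point (between the pads) lies 163 mm ahead of it; z points along the fingers, y is the line along which they close (so a half turn about z gives the same grasp; the last joint's range is limited). The gripper opens to 88 mm and grips with 3 to 60 N. Pads are 20 mm wide; open, the fingers measure 115 mm over their backs; the gripper's body (75 mm by 178 mm) begins 61 mm behind the grasp point.
Start: joints at [-66.618, 5.22, 70.514, -0, 104.267, -3.249], TCP at [0.269, -0.536, 0.405] pointing down, gripper open.
Joint ranges: [-164.24, 164.24], [-49.07, 125.15], [9.68, 141.18], [-86.29, 266.29], [3.28, 154.24], [-151.56, 151.56]. Speed limits (degrees/s): [147.25, 147.25, 172.46, 180, 180, 180].

### API

Orientations are given as [roll, pitch, yaw] about the fixed x, y, z axes, in that order (R = Rz(yaw) Ry(pitch) Rx(roll)).
In Python, from station import r gives the robot as it stands. The module is installed in compiled form; this text tells all that it offers. Calls block until the motion is done:
- r.reach(position, orientation): joint-space move of the TCP to a pose.
- r.servo_line(position, rotation=None, speed=0.15): straight line of the TCP; rotation=None keeps the orientation; speed is the mean speed in m/s.
- r.move_joints(angles): joint-space move.
- r.let_go() and r.grab(squeeze=None): open the fingers fully, or close them until they stop; squeeze is the grip in N (None keeps the last).
- r.wait(seconds).
- r.inverse_kinematics(position, orientation): joint angles nearest the present ones, or None.
- r.sense(): the state.
- r.snapshot(name): name is "scene" or "top" or "wrist"; returns a dict with "frame" (400x640x3 uint8, red, green, blue), "fx", "fy", "cx", "cy" (pixels), "R" (3x3) and "t" (3): a world point X has camera coordinates R X + t. Camera axes: x right, y down, z forward; pixel columns grow to the right and rows downward; lengths in m; the calibration is good to about 2 mm. A picture is of the moment at which its call begins. There is no depth.
A pose or a line that the arm cannot do raises r.IKError and nothing moves.
- r.hand_in(): hands the job in; it is judged then, once.
The state is a dict: "clock": time; "joints": joint angles; "joint_vel": joint speeds; "joint_torque": joint torques, N m; "tcp_pos": TCP position; "orientation": TCP orientation; "contact_force": force on the tool from outside, world axes, zero at the start; "torque": the same for the moment, N m; "opening": finger opening in m; "gripper_force": force on a finger pad.
Only numpy, scipy, OpenCV 4.12 (cv2) and the standard library are available. Lean on these libraries where they do the work, as an engineer would, in place of code of your own. Each camera call takes 0.05 s, during which the arm holds its last target. There are 200 camera calls.

### The job

Blank off the furnace cooling-water outlet on the bench: take the smaller of the two blanking plugs from the tray and, with the coupler's two cam arms still standing open, press it straight down into the coupler until it is felt to bottom on the gasket. Then swing both cam arms down together until they lie locked against the coupler's sides, and let go. Use firm but gentle force throughout, and leave the larger plug and the other things on the bench where they are.

Things in the scene. Friction and masses are not known exactly. Their poses are not given: they have to be found in the camera images.
- outlet: Cooling-water outlet fixed to the bench, left or right of the tray: flange, standpipe, and on top an upright aluminium cam-and-groove coupler, open upward, mouth 116 mm high. Origin: on the bench under the coupler's axis; z up that axis. The cam arms lie in its y-z plane (left arm on +y). A supply pipe and ball valve run off low along +x, to 115 mm out, under 62 mm high.
- mouth (a point): Centre of the coupler's mouth, on its axis, level with the rim, 116 mm above the bench; z up. Barrel 43 mm across (46 at the rim), 64 to 116 mm above the bench; bore 34 mm, greased. The hinge pins lie 8 mm below this point, 24.6 mm either side of the axis, between lugs that reach 27 mm off the axis and no higher than the mouth.
- gasket: Black rubber gasket in the bore (do not use its pose). A plug lowered in meets its lip 5 to 8 mm above locked height; the lip drags with about 18 N for 5 to 6 mm and stays down; then the plug bottoms on the bed: the push climbs by 12 N per mm. With a new or worn gasket the bed is 0 to 1 mm above locked height, which cannot be seen: feel for it. Pressing over 35 N with an arm open spoils it.
- cam_left_swing (a joint): Angle of the left cam arm: 0 = straight out level, negative raised, positive swung down, 1.571 = upright against the barrel, locked (stop). Starts open, -0.5 to 0.05; stays where left (friction 0.08 N m). With the plug home it draws the plug down from about 0.6 on, taking up to 0.4 N m, and is past centre beyond 1.35; with the plug not home it jams near 0.3.
- cam_right_swing (a joint): Angle of the right cam arm (on the outlet's -y side), same meaning. If one arm is driven home alone (past 1.2) while the other still stands open (under 0.6), the plug cocks on its gasket: bring them down side by side.
- cam_left: Left cam arm, steel, 14 mm wide, 5 mm thick, reaching 60 mm from its hinge pin, a thin pull ring beyond. Origin on the pin; y along the arm, outward. Fingers pressing down beside the barrel on both arms swing them well down; locked, the arms' outer faces are 63 mm apart, so both can be squeezed home between two fingers. More than 40 N of finger force bends an arm.
- cam_right: Right cam arm, mirror image of the left: origin on its hinge pin, its y axis points from the tip towards the hinge. Same size, same limit of 40 N.
- cam_left_tip (a point): Point in the middle of the left arm's end, 56 mm out from its hinge pin.
- cam_right_tip (a point): Point in the middle of the right arm's end, 56 mm out from its hinge pin.
- plug_mid (a point): Centre (half-way up) of the SMALLER plug, which fits: aluminium, 0.13 to 0.21 kg, 54 mm tall, upright, z up. From its bottom: lip 32 mm across with 2.5 mm chamfer; V groove 14 to 32 mm up; shoulder 32 mm across to 34 mm; round head 28 mm across, 35 to 54 mm up, to hold it by (its middle is 18 mm above this point). Locked: this point on the axis, 4.5 mm below the mouth.
- big_plug_mid (a point): Centre (half-way up) of the LARGER plug, which does not fit: same shape and height (54 mm), lip 45 mm and head 40 mm across, 0.32 kg. Leave it.
- tray: Shallow steel tray fixed to the bench, 130 (x) by 210 (y) by 16 mm high, walls and floor 3 mm; origin at the centre of its underside. The two plugs stand upright in it about 100 mm apart, either way round.
- grease_jar: Bystander: white jar with a steel cap, 56 mm across, 55 mm tall; origin at the centre of its underside.
- wrench_grip (a point): Bystander: open-ended steel wrench, 170 mm long, lying flat; this point is on its handle.
- flange_clamp: Bystander: aluminium vacuum-flange clamp ring, 52 mm across, 16 mm high, lying flat, with a clamp screw; origin at the centre of its underside.
Not all that is in view belongs to the job. Of the things shaped like the outlet, the bare steel one is meant.

How it is judged:
By the outcome, as a careful person would: the job done as asked, in the order asked, and still so for the second after the job is handed in, with the robot touching nothing.
It also fails if it takes over 67 s, if anything falls off the work surface, if the arm or the gripper's body presses on something with over 40 N, if the wrist force passes 120 N, or if a joint passes its speed limit or range.

## Working session

There is one attempt and no reset: what is moved stays moved. The work goes in short steps, each a Python script; the robot and the scene stay as the last script left them, time stands still between calls to the robot, and variables do not carry over. Pictures are saved under pics/ and viewed, at most 10 in all, crops included, and the job is handed in when it is done.

```bash
mkdir -p pics
python3 - <<'E'
from station import r
import cv2,numpy as np
for n in("scene","top"):
    s=r.snapshot(n); cv2.imwrite(f"pics/{n}0.png",s["frame"][:,:,::-1]); np.savez(f"{n}0.npz",**s)
    print(n,s["fx"],s["fy"],s["cx"],s["cy"],np.round(s["R"],3).tolist(),np.round(s["t"],3))
print(r.sense())
E
```

```text
scene 464.3036589956809 464.3036589956809 320.0337510184781 207.2659624868983 [[0.492, 0.87, 0.002], [0.7, -0.394, -0.596], [-0.518, 0.295, -0.803]] [-0.328 -0.309  1.407]
top 366.7682980155105 366.7682980155105 317.9127598906359 193.99400911268057 [[0.025, -1.0, -0.006], [-0.997, -0.024, -0.077], [0.077, 0.007, -0.997]] [0.06  0.53  0.843]
{'clock': 0.1, 'joints': array([-6.66173302e+01,  5.25694878e+00,  7.05735719e+01, -7.36254590e-04,
        1.04265606e+02, -3.24755861e+00]), 'joint_vel': array([-0.05900328, -0.18591604, -0.14768043,  0.0173907 ,  0.10777302,
        0.0375788 ]), 'joint_torque': array([ 3.05284957e-03, -4.47856021e+01, -4.07570994e+01,  7.00796675e-02,
        2.84160889e-02, -1.16885735e-04]), 'tcp_pos': array([ 0.2689653 , -0.53639323,  0.40365285]), 'orientation': array([-1.79903987e+02, -4.73289128e-03,  2.66300436e+01]), 'contact_force': array([ 0.37865959, -0.57659175,  1.03168662]), 'torque': array([0.00777672, 0.02874445, 0.0194206 ]), 'gripper_force': 0.0, 'opening': 0.08751333889653748}
```

View pics/scene0.png

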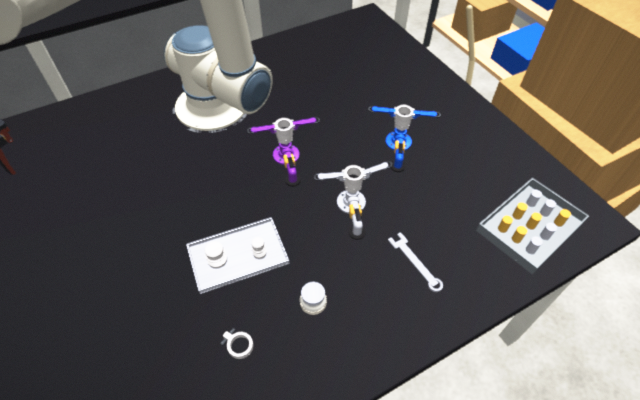

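View pics/top0.png

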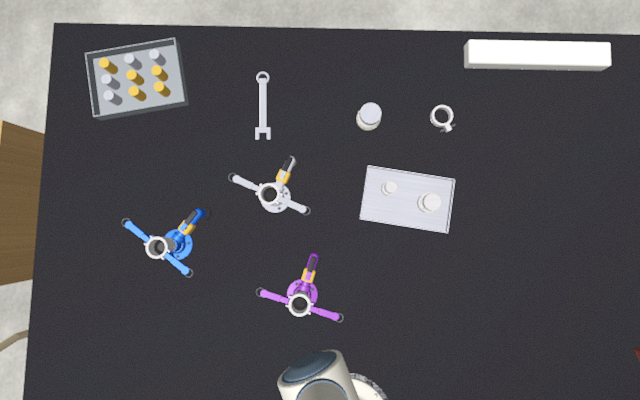

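The top view shows three outlet-shaped things: blue (158,246), purple (300,303) and bare grey steel (270,195). The steel one fits the description; in the scene view it is at (352,185). The plugs in the tray are at top (390,187), small, and (431,202), large. I'll confirm with an enlarged crop and compute rough positions.

```bash
cat > h.py <<'E'
from station import r
import numpy as np, cv2
def ray(s,uv):
    R=np.asarray(s["R"]);t=np.asarray(s["t"]);d=R.T@np.array([(uv[0]-s["cx"])/s["fx"],(uv[1]-s["cy"])/s["fy"],1]);return -R.T@t,d
def onz(s,uv,z):
    c,d=ray(s,uv);return c+d*(z-c[2])/d[2]
def tri(a,ua,b,ub):
    c,d=ray(a,ua);e,f=ray(b,ub);k=np.linalg.lstsq(np.c_[d,-f],e-c,rcond=None)[0]
    p,q=c+k[0]*d,e+k[1]*f;return (p+q)/2,np.linalg.norm(p-q)
def proj(s,X):
    p=np.asarray(s["R"])@X+s["t"];return np.array([s["fx"]*p[0]/p[2]+s["cx"],s["fy"]*p[1]/p[2]+s["cy"]])
E
python3 - <<'E'
from h import *
T=dict(np.load("top0.npz"));S=dict(np.load("scene0.npz"))
a=cv2.resize(T["frame"][140:250,220:470],None,fx=3.2,fy=3.2,interpolation=2)
b=cv2.resize(S["frame"][140:270,180:400],None,fx=3.63,fy=2.0,interpolation=2)
b=cv2.resize(S["frame"][150:265,180:400],(478,250),interpolation=2)
c=np.zeros((600,800,3),np.uint8);c[:352]=a[:352,:800];c[352:600,:478]=b[:248]
cv2.imwrite("pics/crop.png",c[:,:,::-1])
print("mouth",onz(T,(269,194),.116),onz(S,(353,173),.116))
print("small",onz(T,(390,187),.057),onz(S,(258,242),.057),"big",onz(T,(431,202),.057))
print("ends",tri(T,(232,177),S,(319,177)),tri(T,(307,211),S,(386,166)))
E
```

```text
mouth [0.51836581 0.17487482 0.116     ] [0.52101317 0.17126887 0.116     ]
small [ 0.5452181  -0.08947045  0.057     ] [ 0.54862831 -0.09461512  0.057     ] big [ 0.51357201 -0.18186504  0.057     ]
ends (array([0.52870723, 0.16032602, 0.16483807]), np.float64(0.16189642147635505)) (array([0.53242525, 0.15384917, 0.17217553]), np.float64(0.15776103795936863))
```

View pics/crop.png

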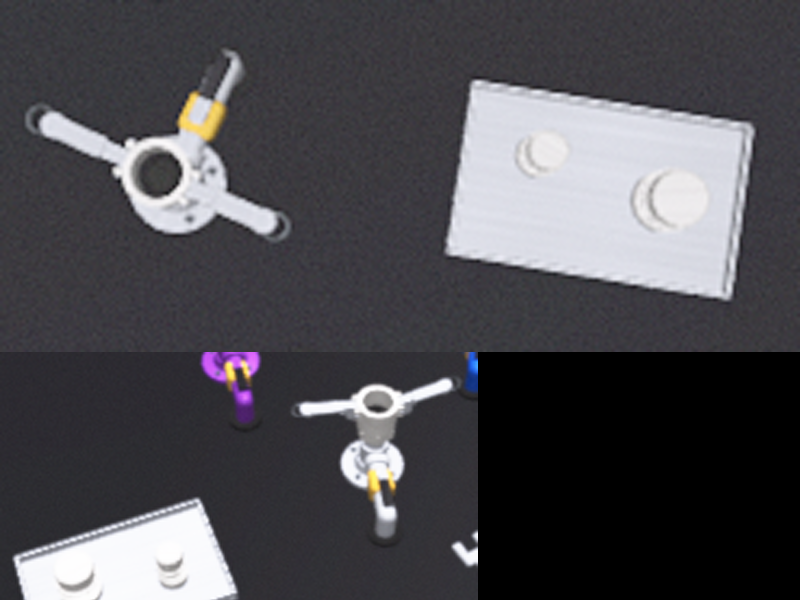

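The crop confirms the bare steel coupler: mouth at top (269,194), pipe and yellow valve running up-right, arms to upper-left and lower-right. The smaller plug is the left one in the tray. Next I'll take wrist-camera views of both.

Run:
```python
from h import *
T=dict(np.load("top0.npz"));S=dict(np.load("scene0.npz"))
print("L",tri(T,(232,177),S,(386,166)),"R",tri(T,(307,211),S,(319,177)))
print("mouth",tri(T,(269,194),S,(353,173)))
out=[]
for i,(p) in enumerate([(.52,.173),(.547,-.092)]):
    r.reach([p[0],p[1],.42],[180,0,67]); s=r.snapshot("wrist"); np.savez(f"w{i}.npz",**s)
    R=np.asarray(s["R"]); print(r.sense()["clock"],"cam",-R.T@s["t"],"axis",R[2],proj(s,np.array([*p,.116 if i==0 else .057])))
    out.append(s["frame"])
cv2.imwrite("pics/w.png",cv2.resize(np.vstack(out),(480,600),interpolation=cv2.INTER_AREA)[:,:,::-1])
```

```text
L (array([0.54954307, 0.24807552, 0.12751915]), np.float64(0.0067180032298742726)) R (array([0.48592755, 0.09649757, 0.10843431]), np.float64(0.00440012992940517))
mouth (array([0.51823521, 0.17453441, 0.11159112]), np.float64(0.0021051713288994757))
2.8083 cam [0.55193068 0.24993741 0.39909141] axis [-0.11794093 -0.27658187 -0.95372554] [321.5660075  194.08211591]
3.9 cam [ 0.57859828 -0.01359687  0.39929587] axis [-0.11722473 -0.27601038 -0.95397937] [322.09157221 181.28532951]
```

View pics/w.png

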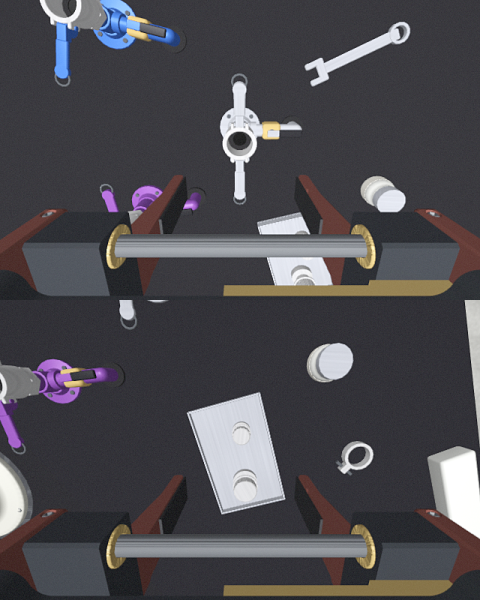

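Top half: the coupler mouth is at about (317,185) full-resolution, the arms run nearly vertical, and the valve is to the right. Bottom half: the small plug's head is at about (321,172) and the big plug is below it. I'll measure these precisely.

Run:
```python
from h import *
w=[dict(np.load(f"w{i}.npz")) for i in(0,1)]
print(w[0]["fx"])
a=w[0]["frame"][90:285,260:420];b=w[1]["frame"][140:220,280:370]
A=cv2.resize(a,None,fx=3,fy=3,interpolation=2);B=cv2.resize(b,None,fx=5,fy=5,interpolation=2)
c=np.zeros((585,480+320,3),np.uint8);c[:,:480]=A[:585];c[:400,480:]=B[:400,:320]
# draw grid ticks
for k in range(0,585,60): cv2.putText(c,str(90+k//3),(0,k+10),0,.4,(0,255,0),1)
for k in range(0,480,60): cv2.putText(c,str(260+k//3),(k,580),0,.4,(0,255,0),1)
cv2.imwrite("pics/z.png",c[:,:,::-1])
g=cv2.cvtColor(w[0]["frame"],cv2.COLOR_RGB2GRAY)
# bore opening: non-bright enclosed hole in bright rim
m=(g>150).astype(np.uint8); cs,h=cv2.findContours(m,cv2.RETR_CCOMP,cv2.CHAIN_APPROX_NONE)
for i,k in enumerate(cs):
    x,y,ww,hh=cv2.boundingRect(k)
    if 280<x<360 and 80<y<280 and len(k)>25: print(h[0][i][3],(x,y,ww,hh),cv2.contourArea(k),cv2.fitEllipse(k))
g=cv2.cvtColor(w[1]["frame"],cv2.COLOR_RGB2GRAY)[140:220,280:370]
print(g[32,15:70].tolist()); print(g[10:65,41].tolist())
cc=cv2.HoughCircles(cv2.resize(g,None,fx=4,fy=4,interpolation=2),cv2.HOUGH_GRADIENT,1,10,param1=60,param2=15,minRadius=30,maxRadius=65)
print(None if cc is None else (cc[0][:5]/4+[280,140,0]))
```

```text
295.3760636338295
-1 (293, 108, 109, 158) 4820.5 ((338.9511413574219, 188.0983428955078), (94.68706512451172, 140.78219604492188), 171.6907196044922)
133 (302, 175, 35, 33) 717.0 ((317.6441955566406, 188.86471557617188), (27.343788146972656, 34.97114181518555), 59.98560333251953)
[212, 215, 216, 218, 216, 211, 214, 215, 217, 217, 214, 210, 212, 213, 210, 220, 234, 205, 170, 145, 200, 222, 226, 227, 228, 231, 233, 232, 227, 222, 224, 220, 202, 184, 146, 157, 223, 222, 209, 213, 214, 211, 214, 217, 214, 213, 215, 218, 217, 214, 214, 211, 212, 214, 212]
[211, 212, 214, 216, 214, 216, 216, 219, 219, 219, 224, 202, 145, 206, 231, 217, 225, 229, 174, 139, 178, 228, 233, 232, 229, 231, 232, 231, 231, 229, 231, 230, 229, 229, 228, 228, 228, 229, 226, 226, 226, 227, 212, 209, 215, 218, 217, 217, 217, 217, 218, 217, 216, 217, 215]
[[321.875      182.125       11.64999962]
 [322.125      173.375       11.64999962]
 [322.875      177.125       14.14999962]
 [318.375      180.625       13.89999962]
 [319.875      177.625       15.        ]]
```

View pics/z.png

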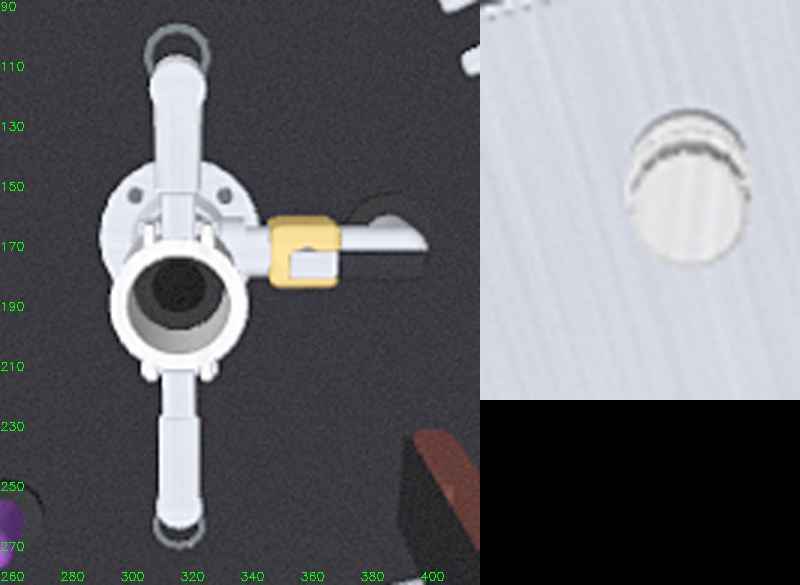

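The rim's outer circle is centred at (319.6,191) and the plug head at (322,182). I'll take a half-turned wrist view over the coupler to cancel camera bias, then compute.

Run:
```python
from h import *
w=[dict(np.load(f"w{i}.npz")) for i in(0,1)]
print("mouth",onz(w[0],(319.6,191),.116),"plug",onz(w[1],(322,182),.057))
L=onz(w[0],(319.5,115),.127);R=onz(w[0],(319.6,258),.108);d=(L-R)[:2];print(L,R,"y-axis angle",np.degrees(np.arctan2(d[1],d[0])))
r.reach([.52,.173,.42],[180,0,-113]);s=r.snapshot("wrist");np.savez("w2.npz",**s)
print(r.sense()["clock"],proj(s,onz(w[0],(319.6,191),.116)))
for n in(0,2):
    s=dict(np.load(f"w{n}.npz"));g=cv2.cvtColor(s["frame"],cv2.COLOR_RGB2GRAY)[140:245,260:380]
    c=cv2.HoughCircles(cv2.resize(g,None,fx=4,fy=4,interpolation=2),cv2.HOUGH_GRADIENT,1,8,param1=100,param2=15,minRadius=80,maxRadius=102)
    print(n,c[0][:4]/4+[260,140,0])
cv2.imwrite("pics/z2.png",cv2.resize(s["frame"][140:245,260:380],None,fx=4,fy=4,interpolation=2)[:,:,::-1])
```

```text
mouth [0.519448   0.17670988 0.116     ] plug [ 0.54655919 -0.09276459  0.057     ]
[0.54807348 0.24390656 0.127     ] [0.48843322 0.10410891 0.108     ] y-axis angle 66.89600954688456
6.2083 [321.30662872 196.02359292]
0 [[319.625      190.625       23.14999962]
 [321.375      191.625       21.22500038]
 [319.625      192.875       23.42499924]
 [317.875      191.625       21.22500038]]
2 [[322.375      193.875       23.14999962]
 [321.625      196.125       23.97500038]
 [324.125      195.125       23.97500038]
 [322.375      191.125       20.125     ]]
```

View pics/z2.png

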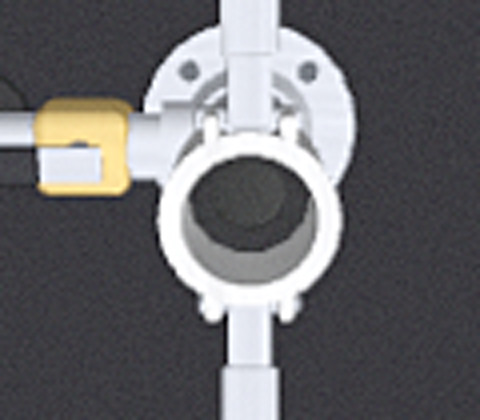

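View z2 shows the rim centred at (322.4,194.6), about 1 mm from the first view's prediction. I'll average the two, apply the same correction to the plug, and grasp.

Run:
```python
from h import *
w=[dict(np.load(f"w{i}.npz")) for i in(0,1,2)]
m0=onz(w[0],(319.6,191),.116);m2=onz(w[2],(322.4,194.6),.116);m=(m0+m2)/2
p=onz(w[1],(322,182),.057)+m-m0
print(m0,m2,m,p);np.savez("pose.npz",m=m,p=p)
O=[180,0,67]
r.reach([p[0],p[1],.30],O); r.servo_line([p[0],p[1],.2215],speed=.08)
s=r.sense();print(s["clock"],s["tcp_pos"],s["contact_force"])
r.grab(45);r.wait(.2);s=r.sense();print(s["clock"],s["opening"],s["gripper_force"],s["contact_force"])
r.servo_line([p[0],p[1],.36],speed=.15);r.wait(.3)
s=r.sense();print(s["clock"],s["opening"],s["gripper_force"],s["contact_force"],s["torque"])
s=r.snapshot("wrist");cv2.imwrite("pics/g.png",s["frame"][140:,160:480,::-1])
```

```text
[0.519448   0.17670988 0.116     ] [0.51786033 0.175767   0.116     ] [0.51865416 0.17623844 0.116     ] [ 0.54576536 -0.09323603  0.057     ]
9.6 [ 0.54601682 -0.09331276  0.22229497] [ 0.81027111  0.2116783  -0.51178703]
10.7667 0.027127343672584365 44.91520701907575 [ 0.18398047 -0.54077882  0.56121519]
12.1417 0.026908206707802855 44.90699124522507 [ 0.86078868  0.24790901 -0.84531018] [-0.00849444 -0.0334657  -0.07132267]
```

View pics/g.png

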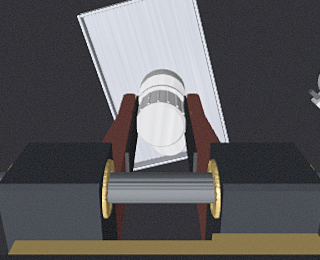

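The small plug is held upright in the fingers. Next I'll insert it with force feedback.

Run:
```python
from h import *
m=np.load("pose.npz")["m"]
O=[180,0,67]
r.reach([m[0],m[1],.375],O); r.wait(.4); s=r.sense()
print(s["clock"],s["tcp_pos"]-[*m[:2],0]); c=m[:2]+(m[:2]-s["tcp_pos"][:2])
r.servo_line([*c,.345],speed=.08); r.wait(.3)
s=r.sense(); f0=s["contact_force"];print(s["tcp_pos"]-[*m[:2],0],f0)
z=.345
while z>.300:
    z-= .003 if z>.3145 else .0005
    r.servo_line([*c,z],speed=.03 if z>.3145 else .012); 
    if z<.3145: r.wait(.05)
    s=r.sense();f=s["contact_force"]-f0
    print(round(s["clock"],2),round(z,4),np.round(s["tcp_pos"]-[*m[:2],0],4),np.round(f,1),round(s["opening"],4))
    if f[2]>25.5 or np.hypot(*f[:2])>15 or (z>.3145 and f[2]>12): break
```

```text
13.6417 [ 1.99517616e-04 -5.74736122e-04  3.74934774e-01]
[-1.44786261e-04  5.85672268e-04  3.45564733e-01] [ 0.27679289  0.26252664 -2.30223289]
14.72 0.342 [-2.000e-04  5.000e-04  3.417e-01] [-1.2 -0.4 -0.3] 0.0265
14.97 0.339 [-2.000e-04  6.000e-04  3.386e-01] [-0.1 -0.4  1.1] 0.0268
15.22 0.336 [-2.000e-04  6.000e-04  3.357e-01] [-0.8  0.   0.4] 0.0271
15.47 0.333 [-3.000e-04  6.000e-04  3.327e-01] [ 0.7 -1.1  0.6] 0.027
15.72 0.33 [-2.000e-04  5.000e-04  3.297e-01] [-0.2 -0.3  0.1] 0.0272
15.97 0.327 [-2.000e-04  5.000e-04  3.267e-01] [ 0.3 -0.9  0.6] 0.0268
16.22 0.324 [-2.000e-04  5.000e-04  3.237e-01] [-0.1 -0.4  0.2] 0.0271
16.47 0.321 [-2.000e-04  5.000e-04  3.207e-01] [-0.1 -0.4  0.5] 0.0269
16.72 0.318 [-2.000e-04  5.000e-04  3.177e-01] [0.6 0.  0.6] 0.0271
16.97 0.315 [-2.000e-04  5.000e-04  3.147e-01] [ 0.3 -0.9  0.7] 0.0271
17.42 0.312 [-2.000e-04  6.000e-04  3.119e-01] [ 0.8 -1.2 -0.2] 0.0268
17.72 0.3115 [-2.000e-04  6.000e-04  3.115e-01] [ 0.9 -1.1  0. ] 0.0268
18.02 0.311 [-2.00e-04  6.00e-04  3.11e-01] [-0.1 -1.6  0.2] 0.0265
18.32 0.3105 [-2.000e-04  6.000e-04  3
[... 818 characters left out ...]
 [-2.000e-04  7.000e-04  3.082e-01] [-4.6 -2.6 18.1] 0.0268
22.22 0.304 [-2.000e-04  7.000e-04  3.077e-01] [-4.2 -1.5 18.1] 0.0266
22.52 0.3035 [-2.000e-04  7.000e-04  3.072e-01] [-4.3 -1.9 18.6] 0.0271
22.82 0.303 [-2.000e-04  7.000e-04  3.067e-01] [-4.5 -1.4 17.9] 0.0271
23.12 0.3025 [-2.000e-04  7.000e-04  3.062e-01] [-4.8 -1.6 17.8] 0.0272
23.42 0.302 [-2.000e-04  7.000e-04  3.057e-01] [-4.9 -1.5 18.5] 0.0267
23.72 0.3015 [-2.000e-04  7.000e-04  3.052e-01] [-3.9 -1.3 18.4] 0.0268
24.02 0.301 [-2.000e-04  7.000e-04  3.047e-01] [-4.4 -2.  19.1] 0.0266
24.32 0.3005 [-2.000e-04  7.000e-04  3.042e-01] [-4.3 -2.  18.8] 0.0266
24.62 0.3 [-2.000e-04  7.000e-04  3.037e-01] [-5.1 -1.6 18.3] 0.0271
```

Run:
```python
from h import *
m=np.load("pose.npz")["m"]
s=r.sense();f0=np.array([.28,.26,-2.3]);z=.300;c=m[:2]+[0,-.0001]
while z>.293:
    z-=.0005
    r.servo_line([*c,z],speed=.012);r.wait(.05)
    s=r.sense();f=s["contact_force"]-f0
    print(round(s["clock"],2),round(z,4),np.round(s["tcp_pos"]-[*m[:2],0],4),np.round(f,1))
    if f[2]>26.5 or np.hypot(*f[:2])>15: break
```

```text
24.92 0.2995 [-1.000e-04  4.000e-04  3.032e-01] [-4.6 -0.1 18.2]
25.22 0.299 [-1.00e-04  4.00e-04  3.03e-01] [-4.8 -0.4 19.8]
25.52 0.2985 [-1.000e-04  4.000e-04  3.029e-01] [-4.6  0.2 21.1]
25.82 0.298 [-1.000e-04  4.000e-04  3.027e-01] [-5.9 -0.6 22.3]
26.12 0.2975 [-1.000e-04  4.000e-04  3.026e-01] [-5.6  0.1 24.6]
26.42 0.297 [-1.000e-04  4.000e-04  3.025e-01] [-7.3  0.4 25.7]
26.72 0.2965 [-1.000e-04  4.000e-04  3.024e-01] [-7.9 -1.3 26. ]
27.02 0.296 [-1.000e-04  4.000e-04  3.022e-01] [-8.4 -0.7 28. ]
```

The plug bottomed at TCP z of about 0.303: drag was steady at 18 N, then climbed about 11 N/mm to 28 N. I'll unload, release, retreat and turn the gripper.

Run:
```python
from h import *
m=np.load("pose.npz")["m"];c=m[:2]
r.servo_line([*c,.3015],speed=.03);r.wait(.1);print(np.round(r.sense()["contact_force"],1))
r.let_go();r.wait(.1);r.servo_line([*c,.365],speed=.12)
r.reach([*c,.365],[180,0,157]);r.wait(.3);s=r.sense();print(s["clock"],s["tcp_pos"]-[*c,0],s["orientation"],s["joints"],s["contact_force"])
a=r.snapshot("wrist");b=r.snapshot("scene");np.savez("s3.npz",**b)
cc=np.zeros((600,640,3),np.uint8);cc[:300]=a["frame"][100:];cc[300:,:400]=cv2.resize(b["frame"][120:240,280:440],(400,300),interpolation=2)
cv2.imwrite("pics/rel.png",cc[:,:,::-1])
```

```text
[-1.7  0.4 12.3]
30.975 [-9.33443109e-07 -1.19570636e-05  3.64996349e-01] [1.79997029e+02 1.50507984e-03 1.56986412e+02] [ 1.52075566e+01 -3.09635766e+00  8.29417395e+01  1.42486277e-03
  1.00151598e+02 -5.17786044e+01] [-0.39036815  0.41693851  0.3461174 ]
```

View pics/rel.png

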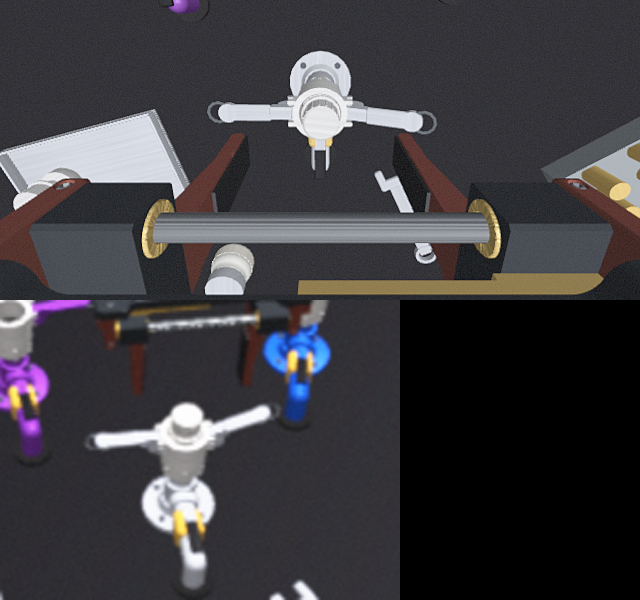

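The plug sits in the mouth and both arms are open: head at (320,115), arms left and right in line with the fingers. Now I'll press both arms down.

Run:
```python
from h import *
m=np.load("pose.npz")["m"];c=m[:2]
r.servo_line([*c,.335],speed=.1);f0=np.array([-.4,.4,.3]);z=.335
while z>.2525:
    z-=.004
    r.servo_line([*c,z],speed=.03);s=r.sense();f=s["contact_force"]-f0
    print(round(s["clock"],2),round(z,4),np.round(s["tcp_pos"]-[*c,0],4),np.round(f,1),np.round(s["torque"],2))
    if f[2]>45 or np.hypot(*f[:2])>20: print("stop");break
```

```text
31.81 0.331 [0.     0.     0.3313] [ 0.3 -0.2 -0.3] [ 0.03 -0.09 -0.05]
32.09 0.327 [-1.000e-04 -0.000e+00  3.267e-01] [ 0.4 -0.9 -0.9] [ 0.09 -0.16  0.02]
32.38 0.323 [-0.     -0.      0.3226] [ 1.1 -0.7 -0.9] [-0.03 -0.1  -0.04]
32.66 0.319 [-1.000e-04 -0.000e+00  3.187e-01] [ 1.1 -0.5  0.6] [-0.02 -0.15 -0.03]
32.94 0.315 [-1.000e-04 -0.000e+00  3.146e-01] [ 0.9 -0.2  0.2] [ 0.04 -0.12  0.02]
33.23 0.311 [-1.000e-04 -0.000e+00  3.106e-01] [ 1.2  0.  -0.6] [ 0.05 -0.1   0.  ]
33.51 0.307 [-0.     -0.      0.3069] [-0.2 -0.9 -0.3] [ 0.04 -0.15 -0.03]
33.79 0.303 [1.000e-04 1.000e-04 3.031e-01] [0.2 0.2 2.4] [ 0.29 -0.28  0.01]
34.08 0.299 [1.000e-04 1.000e-04 2.991e-01] [1.5 0.1 2. ] [ 0.43 -0.37  0.04]
34.36 0.295 [1.000e-04 1.000e-04 2.957e-01] [1.8 0.9 5.9] [ 0.44 -0.28  0.01]
34.64 0.291 [ 1.000e-04 -2.000e-04  2.922e-01] [0.7 0.7 7.4] [ 0.13 -0.09 -0.03]
34.92 0.287 [ 1.00e-04 -1.00e-04  2.88e-01] [0.7 0.5 7.1] [ 0.16 -0.12 -0.09]
35.21 0.283 [ 1.000e-04 -2.000e-04  2.841e-01] [-0.2 -0.5  6.2] [ 0.09 -0.16  0.05]
35.49 0.279 [ 3.000e-04 -2.000e-04  2.807e-01] [ 0.4 -1.   9.6] [ 0.05 -0.17  0.04]
35.77 0.275 [ 4.000e-04 -2.000e-04  2.778e-01] [-0.1 -0.9 12.6] [-0.03 -0.06  0.  ]
36.06 0.271 [ 6.000e-04 -2.000e-04  2.746e-01] [ 0.3 -0.5 14.8] [-0.01 -0.1   0.03]
36.34 0.267 [ 0.0008 -0.0003  0.2705] [ 2.5 -1.5 12.8] [-0.04 -0.33  0.01]
36.62 0.263 [ 0.0008 -0.0004  0.2659] [ 1.2 -0.4 11.2] [-0.02 -0.45 -0.01]
36.91 0.259 [ 0.0005 -0.0003  0.2607] [ 2.4 -0.3  7.6] [ 0.17 -0.46  0.04]
37.19 0.255 [ 0.0003 -0.0003  0.256 ] [1.6 0.3 5.8] [ 0.07 -0.44 -0.05]
37.48 0.251 [ 0.0003 -0.0003  0.2519] [ 1.9 -0.6  5.9] [ 0.09 -0.43  0.04]
```

Both arms came down together at low force. Now I'll squeeze them home.

Run:
```python
from h import *
for q in(20,30):
    r.grab(q);r.wait(.4);s=r.sense();print(s["clock"],s["opening"],s["gripper_force"],np.round(s["contact_force"],1),s["tcp_pos"])
    if s["opening"]<.0632:break
```

```text
38.3917 0.06267913452067503 19.998875968158245 [  4.3  -3.4 -10.8] [0.51832539 0.17576243 0.24898174]
```

Run:
```python
from h import *
c=np.load("pose.npz")["m"][:2]
r.grab(28);r.wait(.3);print(r.sense()["opening"])
r.let_go();r.wait(.2);s=r.sense();print(s["opening"],s["contact_force"])
r.servo_line([*c,.37],speed=.12);r.wait(.2)
a=r.snapshot("wrist");b=r.snapshot("scene");print(r.sense()["clock"])
cc=np.zeros((600,640,3),np.uint8);cc[:300]=a["frame"][100:];cc[300:,:400]=cv2.resize(b["frame"][120:240,280:440],(400,300),interpolation=2)
cc[300:,400:]=cv2.resize(b["frame"][200:370,180:330],(240,300))
cv2.imwrite("pics/fin.png",cc[:,:,::-1])
```

```text
0.06278246574531339
0.08792529051136075 [-0.01243857 -0.28639743  0.16596275]
41.1417
```

View pics/fin.png

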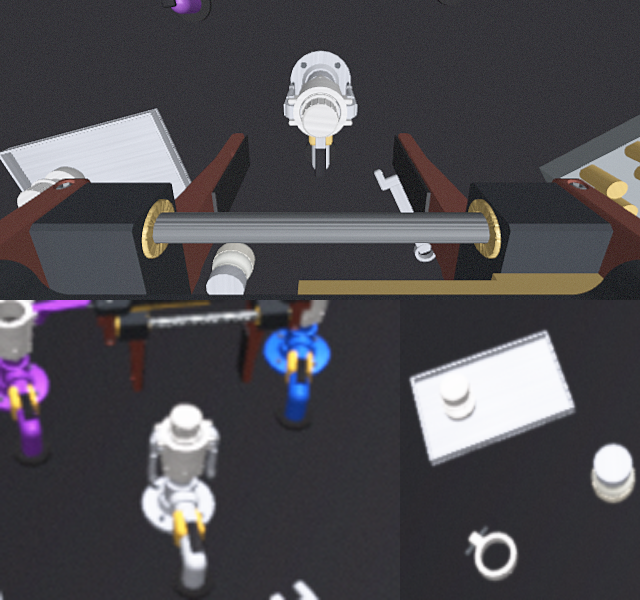

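The picture shows both arms upright against the barrel (wrist view at about (288,105) and (350,105)), the plug level in the mouth, and the larger plug, jar and clamp ring where they were.

```bash
python3 -c "
from station import r
print(r.hand_in())"
```

```text
the job is handed in; nothing more can be done
None
```

The smaller plug was pressed into the bare steel coupler until it bottomed at 28 N; both cam arms were then swung down together and squeezed locked, the gripper let go and backed off, and the job was handed in at about 41 s.

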